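# Fill the capacitor tray and hold it up level by its handle

## Task

Stand the three loose capacitors upright in the three empty seats of the grey carrying tray, so that both rows are full, and let go of them while the tray still rests on the mat. Then take the tray by its bar handle, lift it about 10 cm clear of the mat and finish holding it there in the gripper, still and level, with all six capacitors in their seats. Leave the phone, the spray can and the screwdriver where they are.

Things in the scene. Friction and masses are not known exactly. Their poses are not given: they have to be found in the camera images.
- tray: Grey carrying tray, loose on the mat, about 0.3 kg empty: plate 186 (its x) by 176 (y) by 12 thick, a row of three round seats either side of a fixed steel bar handle along its x. Origin: centre of the underside, z up. Handle bar 178 long, 14 wide (y), 12 high, axis 86 above the underside, on two end posts 14 wide at x = +-85.
- tray_grip (a point): Middle of the handle bar (on its axis, 86 above the tray's underside); axes as the tray's. Balance point of the loaded tray.
- mat: Blue bench mat, fixed, 440 by 920 and 3 thick; its top is 3 above the work surface. Everything named here stands or lies on it.
- seat1 (a point): Centre of seat 1, at the level of the plate's top (12 above the tray's underside); round pocket, diameter 36, 8 deep. At x = -60, y = 60 in the tray. Axes as the tray's. Already filled at the start.
- seat2 (a point): Centre of seat 2, at the level of the plate's top (12 above the tray's underside); round pocket, diameter 36, 8 deep. At x = 0, y = 60 in the tray. Axes as the tray's. Already filled at the start.
- seat3 (a point): Centre of seat 3, at the level of the plate's top (12 above the tray's underside); round pocket, diameter 36, 8 deep. At x = 60, y = 60 in the tray. Axes as the tray's. Already filled at the start.
- seat4 (a point): Centre of seat 4, at the level of the plate's top (12 above the tray's underside); round pocket, diameter 36, 8 deep. At x = -60, y = -60 in the tray. Axes as the tray's. Empty at the start.
- seat5 (a point): Centre of seat 5, at the level of the plate's top (12 above the tray's underside); round pocket, diameter 36, 8 deep. At x = 0, y = -60 in the tray. Axes as the tray's. Empty at the start.
- seat6 (a point): Centre of seat 6, at the level of the plate's top (12 above the tray's underside); round pocket, diameter 36, 8 deep. At x = 60, y = -60 in the tray. Axes as the tray's. Empty at the start.
- capA: Upright black cylinder, screw-terminal capacitor, diameter 30, height 48, plus two 5 mm steel terminals on top (53 in all), about 55 g; origin at the centre of its underside, z up. Stands loose on the mat away from the tray; to be put into a seat. All three are alike.
- capB: Upright black cylinder, screw-terminal capacitor, diameter 30, height 48, plus two 5 mm steel terminals on top (53 in all), about 55 g; origin at the centre of its underside, z up. Stands loose on the mat away from the tray; to be put into a seat. All three are alike.
- capC: Upright black cylinder, screw-terminal capacitor, diameter 30, height 48, plus two 5 mm steel terminals on top (53 in all), about 55 g; origin at the centre of its underside, z up. Stands loose on the mat away from the tray; to be put into a seat. All three are alike.
- seated1: Upright black cylinder, screw-terminal capacitor, diameter 30, height 48, plus two 5 mm steel terminals on top (53 in all), about 55 g; origin at the centre of its underside, z up. Already stands in seat 1 of the tray; stays there.
- seated2: Upright black cylinder, screw-terminal capacitor, diameter 30, height 48, plus two 5 mm steel terminals on top (53 in all), about 55 g; origin at the centre of its underside, z up. Already stands in seat 2 of the tray; stays there.
- seated3: Upright black cylinder, screw-terminal capacitor, diameter 30, height 48, plus two 5 mm steel terminals on top (53 in all), about 55 g; origin at the centre of its underside, z up. Already stands in seat 3 of the tray; stays there.
- phone: Bystander: opened phone, 74 by 152 by 9, lying on the mat; origin at the centre of its underside.
- spray: Bystander: upright spray can, diameter 66, height 190, standing to the right of the tray; origin at the centre of its underside.
- screwdriver: Bystander: screwdriver, 160 long, lying on the mat beyond the work; long axis is its x.
Mind the look-alikes: they are no part of the job. What is shaped like the seated1 but purple or red is not meant. What is shaped like the capA but yellow is not meant.

How it is judged:
On the way, in this order (a step that is already met when the one before it is completed fails the run):
1. all six seats hold an upright capacitor, let go, with the tray resting on the mat (horizontal distance between seated1 and seat1 below 0.007 m and z of seated1 in the frame of seat1 between -0.012 and -0.005 m and angle between each of seated1, seated2, seated3's own z axis and vertical below 0.17 rad and horizontal distance between seated2 and seat2 below 0.007 m and z of seated2 in the frame of seat2 between -0.012 and -0.005 m and horizontal distance between seated3 and seat3 below 0.007 m and z of seated3 in the frame of seat3 between -0.012 and -0.005 m and ((horizontal distance between capA and seat4 below 0.007 m and z of capA in the frame of seat4 between -0.012 and -0.005 m and angle between capA's own z axis and vertical below 0.17 rad) or (horizontal distance between capB and seat4 below 0.007 m and z of capB in the frame of seat4 between -0.012 and -0.005 m and angle between capB's own z axis and vertical below 0.17 rad) or (horizontal distance between capC and seat4 below 0.007 m and z of capC in the frame of seat4 between -0.012 and -0.005 m and angle between capC's own z axis and vertical below 0.17 rad)) and ((horizontal distance between capA and seat5 below 0.007 m and z of capA in the frame of seat5 between -0.012 and -0.005 m and angle between capA's own z axis and vertical below 0.17 rad) or (horizontal distance between capB and seat5 below 0.007 m and z of capB in the frame of seat5 between -0.012 and -0.005 m and angle between capB's own z axis and vertical below 0.17 rad) or (horizontal distance between capC and seat5 below 0.007 m and z of capC in the frame of seat5 between -0.012 and -0.005 m and angle between capC's own z axis and vertical below 0.17 rad)) and ((horizontal distance between capA and seat6 below 0.007 m and z of capA in the frame of seat6 between -0.012 and -0.005 m and angle between capA's own z axis and vertical below 0.17 rad) or (horizontal distance between capB and seat6 below 0.007 m and z of capB in the frame of seat6 between -0.012 and -0.005 m and angle between capB's own z axis and vertical below 0.17 rad) or (horizontal distance between capC and seat6 below 0.007 m and z of capC in the frame of seat6 between -0.012 and -0.005 m and angle between capC's own z axis and vertical below 0.17 rad)) and height (world z) of tray below 0.01 m and angle between tray's own z axis and vertical below 0.05 rad and contact force between the fingers and capA below 0.2 N and contact force between the fingers and capB below 0.2 N and contact force between the fingers and capC below 0.2 N), for 0.2 s.
2. the tray is lifted clear of the mat by the fingers (height (world z) of tray above 0.05 m and contact force between the fingers and tray above 1 N), for 0.2 s.
At the end, for the whole second after the job is handed in: Tray held by the fingers 65 to 157 mm above the mat, touching nothing else, level within 0.10 rad, still (20 mm/s, 0.1 rad/s); every seat holds an upright capacitor within 7 mm of centre, 5 mm deep or more, the first three in their own seats; bystanders within 30 mm of their starts (horizontal distance between seated1 and seat1 below 0.007 m and z of seated1 in the frame of seat1 between -0.012 and -0.005 m and angle between each of seated1, seated2, seated3's own z axis and vertical below 0.17 rad and horizontal distance between seated2 and seat2 below 0.007 m and z of seated2 in the frame of seat2 between -0.012 and -0.005 m and horizontal distance between seated3 and seat3 below 0.007 m and z of seated3 in the frame of seat3 between -0.012 and -0.005 m and ((horizontal distance between capA and seat4 below 0.007 m and z of capA in the frame of seat4 between -0.012 and -0.005 m and angle between capA's own z axis and vertical below 0.17 rad) or (horizontal distance between capB and seat4 below 0.007 m and z of capB in the frame of seat4 between -0.012 and -0.005 m and angle between capB's own z axis and vertical below 0.17 rad) or (horizontal distance between capC and seat4 below 0.007 m and z of capC in the frame of seat4 between -0.012 and -0.005 m and angle between capC's own z axis and vertical below 0.17 rad)) and ((horizontal distance between capA and seat5 below 0.007 m and z of capA in the frame of seat5 between -0.012 and -0.005 m and angle between capA's own z axis and vertical below 0.17 rad) or (horizontal distance between capB and seat5 below 0.007 m and z of capB in the frame of seat5 between -0.012 and -0.005 m and angle between capB's own z axis and vertical below 0.17 rad) or (horizontal distance between capC and seat5 below 0.007 m and z of capC in the frame of seat5 between -0.012 and -0.005 m and angle between capC's own z axis and vertical below 0.17 rad)) and ((horizontal distance between capA and seat6 below 0.007 m and z of capA in the frame of seat6 between -0.012 and -0.005 m and angle between capA's own z axis and vertical below 0.17 rad) or (horizontal distance between capB and seat6 below 0.007 m and z of capB in the frame of seat6 between -0.012 and -0.005 m and angle between capB's own z axis and vertical below 0.17 rad) or (horizontal distance between capC and seat6 below 0.007 m and z of capC in the frame of seat6 between -0.012 and -0.005 m and angle between capC's own z axis and vertical below 0.17 rad)) and height (world z) of tray between 0.068 and 0.16 m and angle between tray's own z axis and vertical below 0.1 rad and linear speed of tray below 0.02 m/s and angular speed of tray below 0.1 rad/s and contact force between the fingers and tray above 1 N and contact force between tray and mat below 0.1 N and contact force between tray and phone below 0.1 N and contact force between tray and spray below 0.1 N and contact force between tray and screwdriver below 0.1 N and distance of each of phone, spray, screwdriver from where it was at the start of the episode below 0.03 m); the arm keeps its last pose, push and grip.
It fails at once if the phone is pushed more than 30 mm (distance of phone from where it was at the start of the episode above 0.03 m).
It fails at once if the spray can is pushed more than 30 mm (distance of spray from where it was at the start of the episode above 0.03 m).
It fails at once if the screwdriver is pushed more than 30 mm (distance of screwdriver from where it was at the start of the episode above 0.03 m).
It fails at once if the tray is tipped more than 0.35 rad (angle between tray's own z axis and vertical above 0.35 rad).
It also fails if it takes over 72 s, if anything falls off the work surface, if the arm or the gripper's body presses on something with over 40 N, if the wrist force passes 120 N, or if a joint passes its speed limit or range.

## Robot

A 6-joint arm with a two-finger parallel gripper is mounted at the origin on the work surface. World frame = base frame: x ahead of the robot, y to its left, z up, the work surface at z = 0. Lengths are in m, angles in rad, forces in N, time in s.
With the tool pointing down it reaches from about 0.35 to 0.775 m from the base axis. Payload 7.3 kg.
Tool frame: the origin (TCP) lies midway between the tips of the shut fingers; the grasp point (between the pads) lies 19 mm behind it (tcp_to_grasp is the distance from the TCP to the grasp point, in m); z points along the fingers, y is the line along which they close (so a half turn about z gives the same grasp; the last joint's range is limited). The gripper opens to 92 mm and grips with 3 to 60 N. Pads are 19 mm wide; open, the fingers measure 130 mm over their backs; the gripper's body (75 mm by 190 mm) begins 47 mm behind the grasp point.
Start: joints at [-1.248, 0.342, 1.524, -0, 1.275, -0.146], TCP at [0.237, -0.468, 0.227] pointing down, gripper open.
Joint ranges: [-2.53, 2.53], [-0.77, 2.02], [0.04, 2.7], [-1, 4.14], [0.28, 2.66], [-3.11, 3.11]. Speed limits (rad/s): [2.57, 2.57, 3.14, 3.14, 3.14, 3.14].

## Interface

Orientations are given as [roll, pitch, yaw] about the fixed x, y, z axes, in that order (R = Rz(yaw) Ry(pitch) Rx(roll)).
In Python, from cell import observe, read_camera, calibration, hand_in, tcp_to_grasp gives the robot as it stands.
- The arm moves only by the tool send_rows, never from a script. Its argument "targets" is a list of rows, each a list of 5 numbers: the opening, from 0 (shut) to 1 (fully open), then the shift along the world's x, y, z in m, then the turn about the world's z in rad. A call has 1 to 5 rows; each row shifts and turns the commanded pose from where the row before left it; what a row does not reach is not made up. A row lasts 1/10 s, in which the tool goes at most 50 mm and 8.59 degrees, less where a joint would pass 70% of its speed; a pose out of reach is approached as far as the arm can. A call is refused whole if a number of a shift passes 0.05 or a number of a turn 0.15, either way. A call with a gripper value outside its range is refused whole. The fingers move at their own pace and stop on an object; "grip_force" is the grip in N (left out, the last holds). Time passes only in rows, so rows that do not move let the fingers close. It gives the time, the measured TCP pose, the force, the opening and the grip force at its end, in the units of the state.
- observe(): the state, without advancing time (a new reading comes with each control period).
- read_camera(name): name is "scene" or "top"; returns (picture, depth): 420x560x3 uint8, red, green, blue; 420x560 float32, m along the optical axis (not along the pixel's ray), 0 where there is no reading.
- calibration(name): a dict with "intrinsics" (3x3 intrinsics, pixels), "world_to_cam" (4x4, takes a point from world to camera coordinates). Camera axes: x right, y up, looking along -z (the intrinsics and any distortion apply to the point x, -y, -z); pixel columns grow to the right and rows downward; lengths in m; the calibration is good to about 2 mm. A picture is of the moment at which its call begins. calibration takes no time and is no camera call.
- hand_in(): hands the job in; it is judged then, once.
The state is a dict: "time": time; "qpos": joint angles; "qvel": joint speeds; "joint_efforts": joint torques, N m; "tool_pos": TCP position; "tool_rot": TCP orientation; "contact_force": force on the tool from outside, world axes, zero at the start; "torque": the same for the moment, N m; "opening": finger opening in m; "grip_force": force on a finger pad.
Only numpy, scipy, OpenCV 4.12 (cv2) and the standard library are available. Lean on these libraries where they do the work, as an engineer would, in place of code of your own. Each camera call takes 0.05 s, during which the arm holds its last target. There are 200 camera calls.

## Working session

There is one attempt and no reset: what is moved stays moved. The work goes in short steps, Python scripts to look and compute and a tool call to move; the robot and the scene stay as the last step left them, time stands still between calls to the robot, and variables do not carry over. Pictures are saved under pics/ and viewed, at most 10 in all, crops included, and the job is handed in when it is done.

Besides the shell and the picture viewer there is one more tool, called after ">>>" as name(argument=value, ...), one argument or row to a line, values as JSON. send_rows: Moves the arm, as the interface text tells. Its arguments: {"type":"object","properties":{"targets":{"type":"array","items":{"type":"array","items":{"type":"number"}}},"grip_force":{"type":"number"}},"required":["targets"]}

```bash
mkdir -p pics; cat > h.py <<'E'
import numpy as np, cv2
from cell import *
def shot(n,f=None):
    p,d=read_camera(n)
    if f: cv2.imwrite('pics/'+f,p[:,:,::-1])
    return p,d
def world(n,d):
    c=calibration(n);K=np.array(c['intrinsics']);T=np.linalg.inv(np.array(c['world_to_cam']))
    v,u=np.mgrid[0:d.shape[0],0:d.shape[1]]
    P=np.stack([(u-K[0,2])/K[0,0]*d,-(v-K[1,2])/K[1,1]*d,-d],-1)
    return P@T[:3,:3].T+T[:3,3]
E
python3 - <<'E'
from h import *
for n in('top','scene'):
    p,d=shot(n,n+'0.png'); np.savez(n+'0.npz',p=p,d=d); print(n,{k:np.round(v,3).tolist() for k,v in calibration(n).items()})
print(observe(), tcp_to_grasp if not callable(tcp_to_grasp) else tcp_to_grasp())
E
```

```text
top {'intrinsics': [[518.666, 0.0, 274.576], [0.0, 518.666, 220.584], [0.0, 0.0, 1.0]], 'world_to_cam': [[-0.022, -1.0, -0.019, 0.012], [0.996, -0.023, 0.091, -0.634], [-0.092, -0.017, 0.996, -1.147], [0.0, 0.0, 0.0, 1.0]]}
scene {'intrinsics': [[512.304, 0.0, 282.28], [0.0, 512.304, 209.755], [0.0, 0.0, 1.0]], 'world_to_cam': [[-0.193, 0.981, 0.017, 0.145], [-0.779, -0.164, 0.606, 0.421], [0.597, 0.104, 0.796, -1.496], [0.0, 0.0, 0.0, 1.0]]}
{'time': 0.1, 'qpos': array([-1.24801157e+00,  3.42610138e-01,  1.52490738e+00,  8.33350174e-06,
        1.27542842e+00, -1.45975253e-01]), 'qvel': array([-0.00016554, -0.00131419, -0.00248076,  0.00014524,  0.00133101,
       -0.0016443 ]), 'joint_efforts': array([ 2.09074002e-03, -4.32001948e+01, -2.44694799e+01,  7.18557998e-02,
        5.25866705e-02, -5.46935075e-05]), 'tool_pos': array([ 0.23710124, -0.46800033,  0.22614167]), 'tool_rot': array([-3.14025492e+00, -2.04730352e-04,  4.68757446e-01]), 'contact_force': array([-0.52879644, -0.24156318, -0.57908337]), 'torque': array([ 0.01308898, -0.04446873,  0.02765433]), 'grip_force': 0.0, 'opening': 0.09186226901796976} 0.0188
```

View pics/top0.png

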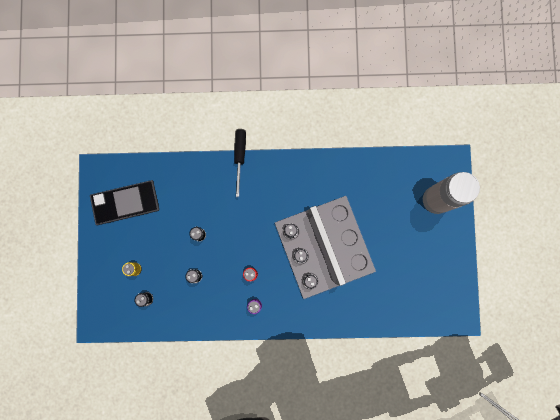

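View pics/scene0.png

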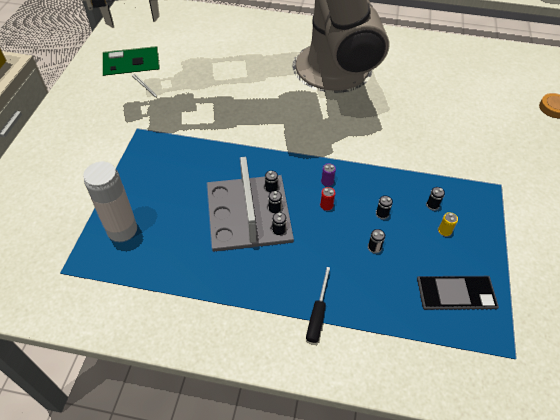

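```bash
cat >> h.py <<'E'
def near(W,xy,r,z0,z1):
    m=(np.hypot(W[...,0]-xy[0],W[...,1]-xy[1])<r)&(W[...,2]>z0)&(W[...,2]<z1)
    return m
def circ(pts):
    (x,y),r=cv2.minEnclosingCircle((pts*1000).astype(np.float32)); return np.round([x,y,r],1)
E
python3 - <<'E'
from h import *
Z=np.load('top0.npz');p,d=Z['p'],Z['d'];W=world('top',d)
Zs=np.load('scene0.npz');Ws=world('scene',Zs['d'])
caps=dict(b1=(197,234),b2=(193,275),b3=(143,299),yel=(131,269),red=(250,274),pur=(254,307),s1=(310,281),s2=(301,255),s3=(290,230))
for k,(u,v) in caps.items():
    c=W[v,u]
    zr=(.044,.06) if k[0]!='s' else (.048,.066)
    for nm,w in(('top',W),('scene',Ws)):
        m=near(w,c,.028,*zr); q=w[m]
        print(k,nm,np.round(c*1000),circ(q[:,:2]),np.round(np.percentile(q[:,2],[10,50,90])*1000,1),np.round(q[:,:2].mean(0)*1000,1))
c=W[247,325]
for nm,w in(('top',W),('scene',Ws)):
    m=near(w,c,.15,.086,.11);q=(w[m][:,:2]*1000).astype(np.float32);print('bar',nm,cv2.minAreaRect(q),np.median(w[m][:,2]))
    m=near(w,c,.15,.0085,.11);q=(w[m][:,:2]*1000).astype(np.float32);print('plate',nm,cv2.minAreaRect(q))
    for (u,v) in((340,213),(350,238),(359,262)):
        cc=W[v,u]; m=near(w,cc,.026,.000,.0105);q=w[m]; print('seat',np.round(cc*1000),circ(q[:,:2]),np.round(q[:,:2].mean(0)*1000,1),m.sum())
print('mat z',np.median(W[300:330,350:400,2]),np.median(Ws[290:310,280:300,2]),'spray',W[188,461])
a=cv2.resize(p[215:325,110:280],None,fx=4,fy=4,interpolation=cv2.INTER_CUBIC)
cv2.imwrite('pics/crop1.png',a[:,:,::-1])
E
```

```text
b1 top [606. 171.  52.] [609.4 174.   15. ] [47.5 50.9 54.9] [608.9 173.4]
b1 scene [606. 171.  52.] [609.6 175.4  15.9] [47.6 50.8 54.3] [611.6 175.2]
b2 top [516. 179.  57.] [514.4 183.7  15. ] [47.6 51.1 54.7] [514.2 183. ]
b2 scene [516. 179.  57.] [514.6 185.2  15.9] [47.2 50.1 54.4] [516.9 184.5]
b3 top [466. 289.  58.] [465.  297.   15.6] [47.2 50.9 54.4] [464.8 295.6]
b3 scene [466. 289.  58.] [464.7 297.6  16.9] [46.9 50.3 53.5] [467.5 297.3]
yel top [532. 318.  50.] [532.8 324.5  15.1] [48.1 51.  54.1] [532.7 323.7]
yel scene [532. 318.  50.] [532.7 326.6  17.1] [46.5 50.5 54. ] [535.1 324.9]
red top [515.  55.  45.] [515.7  55.5  15.1] [47.8 51.2 54.7] [515.6  55.6]
red scene [515.  55.  45.] [517.2  58.1  15.8] [47.3 50.9 54.3] [518.8  57. ]
pur top [443.  47.  47.] [443.4  47.1  15.3] [48.2 51.2 54.8] [444.3  47.4]
pur scene [443.  47.  47.] [445.5  46.8  17. ] [46.6 50.7 53.4] [447.5  48.9]
s1 top [497. -78.  53.] [496.9 -78.1  15.2] [51.9 55.  58.7] [496.8 -77.7]
s1 scene [497. -78.  53.] [498.2 -76.4  15.6] [50.9 54.3 58. ] [500.2 -76.3]
s2 top [555. -59.  55.] [554.1
[... 568 characters left out ...]
650.8 -152. ] 179
seat [ 592. -174.    8.] [ 592.9 -175.2   25.5] [ 594.1 -171.9] 186
seat [ 537. -193.    9.] [ 540.2 -193.5   22.9] [ 537.4 -192.2] 193
bar scene ((575.4365844726562, -112.96687316894531), (177.4795684814453, 14.314131736755371), 19.53364372253418) 0.09412195202505491
plate scene ((588.9490356445312, -103.37669372558594), (244.03140258789062, 201.93386840820312), 26.93276596069336)
seat [ 650. -153.   11.] [ 647.8 -155.7   21. ] [ 647.3 -151.5] 163
seat [ 592. -174.    8.] [ 592.1 -177.2   23.1] [ 590.9 -171.8] 146
seat [ 537. -193.    9.] [ 531.7 -195.6   20.7] [ 533.5 -191.6] 130
mat z 0.0026806891671083966 0.0028598046409533118 spray [ 0.67486483 -0.37021405  0.19133347]
```

View pics/crop1.png

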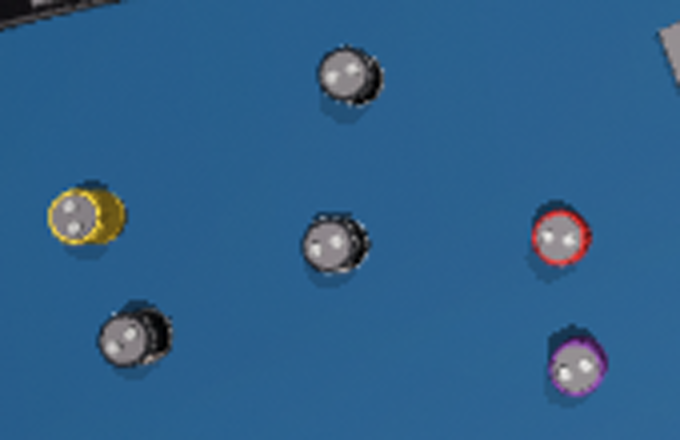

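The black cylinders with grey tops at top-view pixels (197,234), (193,275) and (143,299) match the description. I'm excluding yellow (131,269), red (250,274) and purple (254,307). The crop confirms three loose black caps. The tray's filled row is on the left and its empty seats are at (340,213), (350,238) and (359,262).

>>> send_rows(
  targets=[
    [0.65, 0.025, 0.043, 0, 0.144],
    [0.65, 0.025, 0.043, 0, 0.144],
    [0.65, 0.025, 0.043, 0, 0.144],
    [0.65, 0.025, 0.043, 0, 0.144],
    [0.65, 0.025, 0.043, 0, 0.144],
  ],
  grip_force=15,
)

```text
time: 0.6
tool_pos: [0.3627, -0.2514, 0.2266]
tool_rot: [-3.141, -0.0, 1.194]
contact_force: [0.4, -0.2, 0.3]
opening: 0.0609
grip_force: 0.0
```

>>> send_rows(
  targets=[
    [0.65, 0.025, 0.043, 0, 0.144],
    [0.65, 0.025, 0.043, 0, 0.144],
    [0.65, 0.025, 0.043, 0, 0.144],
    [0.65, 0.025, 0.043, 0, 0.144],
    [0.65, 0.025, 0.043, 0, 0.144],
  ],
)

```text
time: 1.1
tool_pos: [0.4877, -0.0363, 0.2266]
tool_rot: [-3.141, -0.0, 1.915]
contact_force: [0.7, -0.8, 0.4]
opening: 0.0596
grip_force: 0.0
```

>>> send_rows(
  targets=[
    [0.65, 0.025, 0.043, -0.016, 0],
    [0.65, 0.025, 0.043, -0.016, 0],
    [0.65, 0.025, 0.043, -0.016, 0],
    [0.65, 0.025, 0.043, -0.016, 0],
    [0.65, 0.025, 0.043, -0.016, 0],
  ],
)

```text
time: 1.6
tool_pos: [0.6073, 0.1693, 0.149]
tool_rot: [-3.141, -0.0, 1.909]
contact_force: [1.3, -0.6, 0.3]
opening: 0.0594
grip_force: 0.0
```

>>> send_rows(
  targets=[
    [0.65, 0, 0, 0, 0],
    [0.65, 0, 0, 0, 0],
  ],
)

```text
time: 1.8
tool_pos: [0.6062, 0.1682, 0.1486]
tool_rot: [-3.139, -0.0, 1.911]
contact_force: [0.4, -0.2, 0.2]
opening: 0.0599
grip_force: 0.0
```

>>> send_rows(
  targets=[
    [0.65, 0.0035, 0.0065, 0, 0],
    [0.65, 0, 0, -0.045, 0],
    [0.65, 0, 0, -0.045, 0],
    [0.65, 0, 0, -0.03, 0],
    [0.65, 0, 0, -0.01, 0],
  ],
)

```text
time: 2.3
tool_pos: [0.6086, 0.1724, 0.0178]
tool_rot: [-3.137, -0.001, 1.907]
contact_force: [-0.6, 0.2, 0.3]
opening: 0.0598
grip_force: 0.0
```

>>> send_rows(
  targets=[
    [0.65, 0, 0, 0, 0],
    [0, 0, 0, 0, 0],
    [0, 0, 0, 0, 0],
    [0, 0, 0, 0, 0],
    [0, 0, 0, 0, 0],
  ],
)

```text
time: 2.8
tool_pos: [0.6108, 0.174, 0.0213]
tool_rot: [3.14, 0.0, 1.909]
contact_force: [-0.9, -0.7, 0.1]
opening: 0.0321
grip_force: 0.4
```

>>> send_rows(
  targets=[
    [0, 0, 0, 0, 0],
    [0, 0, 0, 0, 0],
    [0, 0, 0, 0, 0],
  ],
)

```text
time: 3.1
tool_pos: [0.6106, 0.1739, 0.0211]
tool_rot: [3.141, 0.0, 1.909]
contact_force: [-2.0, 0.0, 5.5]
opening: 0.0293
grip_force: 15.0
```

```bash
python3 - <<'E'
from h import *
for i in range(2):
    shot('scene'); o=observe(); print(o['tool_pos'],o['opening'],o['grip_force'],o['tool_rot'],o['time'])
E
```

```text
[0.61063165 0.17394408 0.02109081] 0.02969302418605426 15.00221997499466 [3.14059112e+00 2.66569698e-04 1.90893990e+00] 3.15
[0.61062448 0.17396193 0.0210814 ] 0.029565485170108242 15.00221237540245 [3.14060977e+00 2.49325197e-04 1.90891567e+00] 3.2
```

>>> send_rows(
  targets=[
    [0, 0, 0, 0.02, 0],
    [0, 0, 0, 0.04, 0],
    [0, 0, 0, 0.04, 0],
    [0, 0, 0, 0.03, 0],
    [0, 0, 0, 0, 0],
  ],
)

```text
time: 3.7
tool_pos: [0.6129, 0.1744, 0.1554]
tool_rot: [3.132, 0.002, 1.909]
contact_force: [0.8, 0.1, -0.1]
opening: 0.029
grip_force: 15.0
```

>>> send_rows(
  targets=[
    [0, -0.007, -0.036, 0, 0],
    [0, -0.007, -0.036, 0, 0],
    [0, -0.007, -0.036, 0, 0],
    [0, -0.007, -0.036, 0, 0],
    [0, -0.007, -0.036, 0, 0],
  ],
)

```text
time: 4.2
tool_pos: [0.5744, -0.0073, 0.1491]
tool_rot: [-3.14, -0.001, 1.909]
contact_force: [0.1, 0.1, 1.0]
opening: 0.0293
grip_force: 15.0
```

>>> send_rows(
  targets=[
    [0, -0.007, -0.036, 0, 0],
    [0, -0.007, -0.036, 0, 0],
    [0, -0.007, -0.036, 0, 0],
    [0, -0.007, -0.036, 0, 0],
    [0, -0.007, -0.036, 0, 0],
  ],
)

```text
time: 4.7
tool_pos: [0.5394, -0.1873, 0.1491]
tool_rot: [-3.141, -0.001, 1.909]
contact_force: [0.1, 1.1, -0.6]
opening: 0.0295
grip_force: 15.0
```

>>> send_rows(
  targets=[
    [0, 0, 0, 0, 0],
    [0, 0, 0, 0, 0],
    [0, 0, 0, 0, 0],
  ],
)

```text
time: 5.0
tool_pos: [0.5402, -0.185, 0.1496]
tool_rot: [-3.141, -0.001, 1.909]
contact_force: [0.3, 0.1, -0.4]
opening: 0.0296
grip_force: 15.0
```

>>> send_rows(
  targets=[
    [0, -0.002, -0.005, -0.03, 0],
    [0, 0, 0, -0.04, 0],
    [0, 0, 0, -0.03, 0],
    [0, 0, 0, 0, 0],
    [0, 0, 0, 0, 0],
  ],
)

```text
time: 5.5
tool_pos: [0.5388, -0.1901, 0.0505]
tool_rot: [-3.141, -0.0, 1.91]
contact_force: [0.3, -0.1, -0.3]
opening: 0.0298
grip_force: 15.0
```

```bash
python3 - <<'E'
from h import *
p,d=shot('top','x.png');ps,ds=shot('scene');print(observe()['tool_pos'])
a=cv2.resize(p[180:310,260:400],(560,520));b=cv2.resize(ps[150:270,180:310],(240,222))
cv2.imwrite('pics/p2.png',np.hstack([a,np.vstack([cv2.resize(ps[160:260,190:305],(240,209)),np.zeros((311,240,3),np.uint8)])])[:,:,::-1])
E
```

```text
[ 0.53970752 -0.19108059  0.05204985]
```

View pics/p2.png

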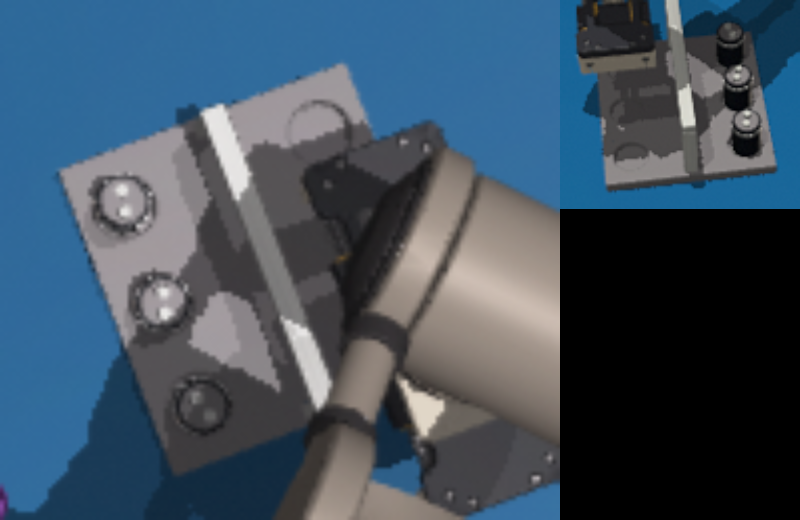

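The view shows the gripper body clearing the bar, with the tray unmoved. I'll lower into seat 4.

>>> send_rows(
  targets=[
    [0, -0.001, 0.0005, -0.012, 0],
    [0, 0, 0, -0.008, 0],
    [0, 0, 0, -0.005, 0],
    [0, 0, 0, 0, 0],
    [0, 0, 0, 0, 0],
  ],
)

```text
time: 6.1
tool_pos: [0.5373, -0.1907, 0.025]
tool_rot: [-3.142, -0.0, 1.909]
contact_force: [0.7, -0.1, -1.4]
opening: 0.0297
grip_force: 15.0
```

>>> send_rows(
  targets=[
    [0, 0, 0, 0, 0],
    [0.48, 0, 0, 0, 0],
    [0.48, 0, 0, 0, 0],
    [0.48, 0, 0, 0, 0],
    [0.48, 0, 0, 0, 0],
  ],
)

```text
time: 6.6
tool_pos: [0.5374, -0.1906, 0.0252]
tool_rot: [3.141, 0.0, 1.909]
contact_force: [0.9, 0.3, -0.5]
opening: 0.044
grip_force: 0.0
```

>>> send_rows(
  targets=[
    [0.48, 0, 0, 0.02, 0],
    [0.48, 0, 0, 0.04, 0],
    [0.48, 0, 0, 0.045, 0],
    [0.65, 0, 0, 0.02, 0],
    [0.65, 0, 0, 0, 0],
  ],
)

```text
time: 7.1
tool_pos: [0.5391, -0.1915, 0.1539]
tool_rot: [3.136, 0.005, 1.909]
contact_force: [0.2, -0.6, -0.5]
opening: 0.0556
grip_force: 0.0
```

>>> send_rows(
  targets=[
    [0.65, -0.002, 0.037, 0, 0],
    [0.65, -0.002, 0.037, 0, 0],
    [0.65, -0.002, 0.037, 0, 0],
    [0.65, -0.002, 0.037, 0, 0],
    [0.65, -0.002, 0.037, 0, 0],
  ],
)

```text
time: 7.6
tool_pos: [0.5263, -0.0042, 0.1488]
tool_rot: [-3.14, -0.001, 1.908]
contact_force: [0.3, -0.7, 0.7]
opening: 0.0596
grip_force: 0.0
```

>>> send_rows(
  targets=[
    [0.65, -0.002, 0.037, 0, 0],
    [0.65, -0.002, 0.037, 0, 0],
    [0.65, -0.002, 0.037, 0, 0],
    [0.65, -0.002, 0.037, 0, 0],
    [0.65, -0.002, 0.037, 0, 0],
  ],
)

```text
time: 8.1
tool_pos: [0.5164, 0.1807, 0.1488]
tool_rot: [-3.139, -0.0, 1.909]
contact_force: [1.2, -0.1, 0.5]
opening: 0.0597
grip_force: 0.0
```

>>> send_rows(
  targets=[
    [0.65, 0, 0, 0, 0],
    [0.65, 0, 0, 0, 0],
  ],
)

```text
time: 8.3
tool_pos: [0.5165, 0.1797, 0.1489]
tool_rot: [-3.139, 0.0, 1.911]
contact_force: [0.6, -0.4, 0.4]
opening: 0.0599
grip_force: 0.0
```

```bash
cat >> h.py <<'E'
def status(seats):
    for n in('top','scene'):
        p,d=shot(n);w=world(n,d);c=(.5746,-.1138)
        m=near(w,c,.15,.086,.11);m&=(p.min(-1)>90)|True
        q=(w[m][:,:2]*1000).astype(np.float32)
        if len(q)>5: print(n,'bar',[np.round(v,1) for v in cv2.minAreaRect(q)])
        for k,s in seats.items():
            q=w[near(w,np.array(s)/1000,.026,.046,.066)]
            if len(q)>5: print(n,k,s,circ(q[:,:2]),np.round(q[:,:2].mean(0)*1000,1),np.round(np.percentile(q[:,2],[10,50,90])*1000,1))
    print(observe()['tool_pos'],observe()['time'])
E
python3 -c "
from h import *
status(dict(s4=(538,-190.4),s2=(554.8,-57),b2=(514.5,184.3),b3=(465,297)))"
```

```text
top bar [array([ 574. , -114.4]), array([177.3,  14.4]), np.float64(19.4)]
top s4 (538, -190.4) [ 537.4 -188.9   15.2] [ 537.7 -188.4] [51.7 55.4 58.2]
top s2 (554.8, -57) [554.1 -57.9  15.2] [553.9 -57.8] [51.3 54.9 58.7]
top b2 (514.5, 184.3) [515.7 175.5  11.6] [517.  173.2] [47.6 50.  52.9]
scene bar [array([ 575.8, -112.9]), array([180.7,  13.9]), np.float64(19.5)]
scene s4 (538, -190.4) [ 540.4 -188.9   17. ] [ 541.6 -186.4] [49.2 54.4 57.8]
scene s2 (554.8, -57) [554.8 -56.2  16.4] [557.6 -56.2] [50.  54.3 58.3]
scene b2 (514.5, 184.3) [515.  184.6  15.9] [517.1 184.6] [48.4 51.  54.1]
scene b3 (465, 297) [466.5 297.4  16.8] [466.6 297.1] [48.  50.8 54.4]
[0.51705187 0.1784617  0.14941554] 8.4
```

>>> send_rows(
  targets=[
    [0.65, -0.0025, 0.0055, 0, 0],
    [0.65, 0, 0, -0.045, 0],
    [0.65, 0, 0, -0.045, 0],
    [0.65, 0, 0, -0.03, 0],
    [0.65, 0, 0, -0.01, 0],
  ],
)

```text
time: 8.9
tool_pos: [0.5128, 0.1837, 0.0171]
tool_rot: [-3.136, -0.001, 1.907]
contact_force: [0.3, 0.2, 0.5]
opening: 0.0598
grip_force: 0.0
```

>>> send_rows(
  targets=[
    [0.65, 0, 0, 0, 0],
    [0, 0, 0, 0, 0],
    [0, 0, 0, 0, 0],
    [0, 0, 0, 0, 0],
    [0, 0, 0, 0, 0],
  ],
)

```text
time: 9.4
tool_pos: [0.5153, 0.185, 0.0212]
tool_rot: [3.14, 0.0, 1.909]
contact_force: [-1.6, -0.9, 1.3]
opening: 0.0322
grip_force: 0.4
```

>>> send_rows(
  targets=[
    [0, 0, 0, 0, 0],
    [0, 0, 0, 0, 0],
    [0, 0, 0, 0, 0],
  ],
)

```text
time: 9.7
tool_pos: [0.5151, 0.185, 0.021]
tool_rot: [3.14, 0.0, 1.909]
contact_force: [-1.8, -1.0, 7.1]
opening: 0.0295
grip_force: 15.0
```

>>> send_rows(
  targets=[
    [0, 0, 0, 0.02, 0],
    [0, 0, 0, 0.04, 0],
    [0, 0, 0, 0.04, 0],
    [0, 0, 0, 0.03, 0],
    [0, 0, 0, 0, 0],
  ],
)

```text
time: 10.2
tool_pos: [0.5173, 0.1855, 0.1548]
tool_rot: [3.133, 0.001, 1.909]
contact_force: [0.4, -1.4, 0.5]
opening: 0.0297
grip_force: 15.0
```

>>> send_rows(
  targets=[
    [0, 0.008, -0.0355, 0, 0],
    [0, 0.008, -0.0355, 0, 0],
    [0, 0.008, -0.0355, 0, 0],
    [0, 0.008, -0.0355, 0, 0],
    [0, 0.008, -0.0355, 0, 0],
  ],
)

```text
time: 10.7
tool_pos: [0.5545, 0.0061, 0.1492]
tool_rot: [-3.14, -0.001, 1.909]
contact_force: [1.6, 1.3, -1.1]
opening: 0.0295
grip_force: 15.0
```

>>> send_rows(
  targets=[
    [0, 0.008, -0.0355, 0, 0],
    [0, 0.008, -0.0355, 0, 0],
    [0, 0.008, -0.0355, 0, 0],
    [0, 0.008, -0.0355, 0, 0],
    [0, 0.008, -0.0355, 0, 0],
  ],
)

```text
time: 11.2
tool_pos: [0.5945, -0.1714, 0.149]
tool_rot: [-3.141, -0.001, 1.909]
contact_force: [0.2, 0.3, -0.8]
opening: 0.0297
grip_force: 15.0
```

>>> send_rows(
  targets=[
    [0, 0, 0, 0, 0],
    [0, 0, 0, 0, 0],
    [0, 0, 0, 0, 0],
  ],
)

```text
time: 11.5
tool_pos: [0.5943, -0.1691, 0.1494]
tool_rot: [-3.141, -0.001, 1.909]
contact_force: [-0.8, 0.5, -1.1]
opening: 0.0292
grip_force: 15.0
```

>>> send_rows(
  targets=[
    [0, 0, -0.001, -0.03, 0],
    [0, 0, 0, -0.04, 0],
    [0, 0, 0, -0.03, 0],
    [0, 0, 0, 0, 0],
    [0, 0, 0, 0, 0],
  ],
)

```text
time: 12.0
tool_pos: [0.595, -0.1702, 0.0507]
tool_rot: [-3.141, -0.0, 1.91]
contact_force: [0.3, -0.1, 0.1]
opening: 0.0296
grip_force: 15.0
```

>>> send_rows(
  targets=[
    [0, 0, 0, -0.01, 0],
    [0, 0, 0, -0.005, 0],
    [0, 0, 0, 0, 0],
  ],
)

```text
time: 12.3
tool_pos: [0.5947, -0.171, 0.0352]
tool_rot: [3.142, -0.0, 1.909]
contact_force: [0.5, 0.2, -0.7]
opening: 0.0296
grip_force: 15.0
```

>>> send_rows(
  targets=[
    [0, 0, 0, -0.005, 0],
    [0, 0, 0, -0.005, 0],
    [0, 0, 0, 0, 0],
    [0, 0, 0, 0, 0],
  ],
)

```text
time: 12.7
tool_pos: [0.5947, -0.1711, 0.025]
tool_rot: [-3.141, -0.0, 1.909]
contact_force: [0.2, 0.2, -1.2]
opening: 0.0296
grip_force: 15.0
```

>>> send_rows(
  targets=[
    [0.48, 0, 0, 0, 0],
    [0.48, 0, 0, 0, 0],
    [0.48, 0, 0, 0, 0],
    [0.48, 0, 0, 0, 0],
  ],
)

```text
time: 13.1
tool_pos: [0.5949, -0.1711, 0.0253]
tool_rot: [3.141, 0.0, 1.909]
contact_force: [-1.0, -1.2, -0.6]
opening: 0.044
grip_force: 0.0
```

>>> send_rows(
  targets=[
    [0.48, 0, 0, 0.02, 0],
    [0.48, 0, 0, 0.04, 0],
    [0.48, 0, 0, 0.045, 0],
    [0.62, 0, 0, 0.02, 0],
    [0.62, 0, 0, 0, 0],
  ],
)

```text
time: 13.6
tool_pos: [0.5967, -0.1718, 0.1543]
tool_rot: [3.136, 0.005, 1.909]
contact_force: [-0.4, -0.5, -0.2]
opening: 0.0551
grip_force: 0.0
```

>>> send_rows(
  targets=[
    [0.62, -0.01, 0.036, 0, 0],
    [0.62, -0.01, 0.036, 0, 0],
    [0.62, -0.01, 0.036, 0, 0],
    [0.62, -0.01, 0.036, 0, 0],
    [0.62, -0.01, 0.036, 0, 0],
  ],
)

```text
time: 14.1
tool_pos: [0.5435, 0.0103, 0.1488]
tool_rot: [-3.14, -0.001, 1.908]
contact_force: [0.3, 0.3, -0.8]
opening: 0.057
grip_force: 0.0
```

>>> send_rows(
  targets=[
    [0.62, -0.01, 0.036, 0, 0],
    [0.62, -0.01, 0.036, 0, 0],
    [0.62, -0.01, 0.036, 0, 0],
    [0.62, -0.01, 0.036, 0, 0],
    [0.62, -0.01, 0.036, 0, 0],
  ],
)

```text
time: 14.6
tool_pos: [0.4935, 0.1901, 0.1489]
tool_rot: [-3.14, -0.0, 1.909]
contact_force: [1.1, -0.0, 0.6]
opening: 0.0568
grip_force: 0.0
```

>>> send_rows(
  targets=[
    [0.62, -0.01, 0.036, 0, 0],
    [0.62, -0.01, 0.036, 0, 0],
    [0.62, -0.01, 0.036, 0, 0],
    [0.62, 0, 0, 0, 0],
    [0.62, 0, 0, 0, 0],
  ],
)

```text
time: 15.1
tool_pos: [0.464, 0.297, 0.1489]
tool_rot: [-3.139, 0.001, 1.911]
contact_force: [0.7, 0.1, -0.0]
opening: 0.0564
grip_force: 0.0
```

```bash
python3 -c "
from h import *
status(dict(s4=(538,-190.4),s5=(594.6,-170.4),b3=(465,297),yel=(532.8,325)))"
```

```text
top bar [array([ 573.8, -114.6]), array([177.7,  14.5]), np.float64(19.4)]
top s4 (538, -190.4) [ 537.6 -188.9   15.1] [ 537.6 -188.5] [51.7 54.9 59. ]
top s5 (594.6, -170.4) [ 595.5 -171.3   15.3] [ 595.2 -170.6] [50.8 54.9 59.6]
top b3 (465, 297) [464.3 296.7  15.6] [464.8 296. ] [47.5 50.7 54.5]
top yel (532.8, 325) [533.  324.4  15.6] [533.4 322.2] [47.5 50.8 55.9]
scene bar [array([ 575.6, -112.9]), array([177.8,  14.1]), np.float64(19.5)]
scene s4 (538, -190.4) [ 539.5 -186.    16.5] [ 541.6 -186.5] [48.6 54.7 58.2]
scene s5 (594.6, -170.4) [ 597.3 -170.    15.5] [ 599.5 -168.7] [49.7 54.9 58.1]
scene b3 (465, 297) [465.  298.7  16.5] [466.7 297.5] [47.5 50.6 53.3]
scene yel (532.8, 325) [532.8 324.8  16.4] [534.9 324.7] [47.7 50.8 54.4]
[0.46475713 0.29588857 0.14940336] 15.2
```

>>> send_rows(
  targets=[
    [0.62, 0, 0, -0.02, 0],
    [0.62, 0, 0, -0.045, 0],
    [0.62, 0, 0, -0.045, 0],
    [0.62, 0, 0, -0.015, 0],
    [0.62, 0, 0, -0.005, 0],
  ],
)

```text
time: 15.7
tool_pos: [0.4639, 0.2948, 0.0178]
tool_rot: [-3.137, 0.001, 1.907]
contact_force: [-0.2, -0.3, 0.4]
opening: 0.0567
grip_force: 0.0
```

>>> send_rows(
  targets=[
    [0.62, 0, 0, 0, 0],
    [0, 0, 0, 0, 0],
    [0, 0, 0, 0, 0],
    [0, 0, 0, 0, 0],
    [0, 0, 0, 0, 0],
  ],
)

```text
time: 16.2
tool_pos: [0.465, 0.297, 0.0209]
tool_rot: [3.141, -0.0, 1.909]
contact_force: [0.5, -0.0, 4.5]
opening: 0.0297
grip_force: 14.5
```

>>> send_rows(
  targets=[
    [0, 0, 0, 0, 0],
    [0, 0, 0, 0, 0],
    [0, 0, 0, 0, 0],
  ],
)

```text
time: 16.5
tool_pos: [0.4651, 0.297, 0.0209]
tool_rot: [3.141, -0.0, 1.909]
contact_force: [-2.0, -1.1, 5.6]
opening: 0.0297
grip_force: 15.0
```

>>> send_rows(
  targets=[
    [0, 0, 0, 0.02, 0],
    [0, 0, 0, 0.04, 0],
    [0, 0, 0, 0.04, 0],
    [0, 0, 0, 0.03, 0],
    [0, 0, 0, 0, 0],
  ],
)

```text
time: 17.0
tool_pos: [0.4671, 0.2981, 0.1547]
tool_rot: [3.133, -0.001, 1.909]
contact_force: [0.9, -0.0, -0.2]
opening: 0.0297
grip_force: 15.0
```

>>> send_rows(
  targets=[
    [0, 0.0143, -0.0344, 0, 0],
    [0, 0.0143, -0.0344, 0, 0],
    [0, 0.0143, -0.0344, 0, 0],
    [0, 0.0143, -0.0344, 0, 0],
    [0, 0.0143, -0.0344, 0, 0],
  ],
)

```text
time: 17.5
tool_pos: [0.5361, 0.1235, 0.1489]
tool_rot: [-3.14, -0.0, 1.909]
contact_force: [1.1, 0.2, -0.0]
opening: 0.0296
grip_force: 15.0
```

>>> send_rows(
  targets=[
    [0, 0.0143, -0.0344, 0, 0],
    [0, 0.0143, -0.0344, 0, 0],
    [0, 0.0143, -0.0344, 0, 0],
    [0, 0.0143, -0.0344, 0, 0],
    [0, 0.0143, -0.0344, 0, 0],
  ],
)

```text
time: 18.0
tool_pos: [0.6077, -0.0485, 0.1487]
tool_rot: [-3.14, -0.001, 1.909]
contact_force: [-0.2, -0.2, -0.9]
opening: 0.0294
grip_force: 15.0
```

>>> send_rows(
  targets=[
    [0, 0.0143, -0.0344, 0, 0],
    [0, 0.0143, -0.0344, 0, 0],
    [0, 0.0143, -0.0344, 0, 0],
    [0, 0, 0, 0, 0],
    [0, 0, 0, 0, 0],
  ],
)

```text
time: 18.5
tool_pos: [0.65, -0.1507, 0.1482]
tool_rot: [-3.14, -0.002, 1.907]
contact_force: [0.2, 0.8, -0.1]
opening: 0.0297
grip_force: 15.0
```

>>> send_rows(
  targets=[
    [0, 0, 0, 0, 0],
    [0, 0, 0, 0, 0],
  ],
)

```text
time: 18.7
tool_pos: [0.6504, -0.1489, 0.1499]
tool_rot: [-3.141, -0.001, 1.91]
contact_force: [0.4, -0.1, -0.1]
opening: 0.0298
grip_force: 15.0
```

>>> send_rows(
  targets=[
    [0, 0, -0.001, -0.03, 0],
    [0, 0, 0, -0.04, 0],
    [0, 0, 0, -0.03, 0],
    [0, 0, 0, 0, 0],
    [0, 0, 0, 0, 0],
  ],
)

```text
time: 19.2
tool_pos: [0.651, -0.1506, 0.0509]
tool_rot: [3.141, 0.0, 1.91]
contact_force: [0.5, 0.3, -0.3]
opening: 0.0297
grip_force: 15.0
```

>>> send_rows(
  targets=[
    [0, 0, 0, -0.01, 0],
    [0, 0, 0, -0.005, 0],
    [0, 0, 0, 0, 0],
  ],
)

```text
time: 19.5
tool_pos: [0.6506, -0.1512, 0.0352]
tool_rot: [-3.142, -0.0, 1.909]
contact_force: [0.4, -0.1, -1.4]
opening: 0.0298
grip_force: 15.0
```

>>> send_rows(
  targets=[
    [0, 0, 0, -0.005, 0],
    [0, 0, 0, -0.005, 0],
    [0, 0, 0, 0, 0],
    [0, 0, 0, 0, 0],
  ],
)

```text
time: 19.9
tool_pos: [0.6506, -0.1513, 0.025]
tool_rot: [-3.141, -0.0, 1.909]
contact_force: [-0.6, -0.2, -0.7]
opening: 0.0297
grip_force: 15.0
```

>>> send_rows(
  targets=[
    [0.48, 0, 0, 0, 0],
    [0.48, 0, 0, 0, 0],
    [0.48, 0, 0, 0, 0],
    [0.48, 0, 0, 0, 0],
  ],
)

```text
time: 20.3
tool_pos: [0.6508, -0.1514, 0.0252]
tool_rot: [3.141, 0.0, 1.909]
contact_force: [-0.2, -0.0, 0.1]
opening: 0.044
grip_force: 0.0
```

>>> send_rows(
  targets=[
    [0.48, 0, 0, 0.02, 0],
    [0.48, 0, 0, 0.04, 0],
    [0.48, 0, 0, 0.045, 0],
    [0.65, 0, 0, 0.04, 0],
    [0.65, 0, 0, 0.04, 0],
  ],
)

```text
time: 20.8
tool_pos: [0.6506, -0.1513, 0.2122]
tool_rot: [3.141, 0.0, 1.909]
contact_force: [1.2, -0.9, 0.7]
opening: 0.0558
grip_force: 0.0
```

>>> send_rows(
  targets=[
    [0.65, -0.03, 0.01, 0, -0.1426],
    [0.65, -0.03, 0.01, 0, -0.1426],
    [0.65, -0.03, 0.01, 0, -0.1426],
    [0.65, -0.03, 0.01, 0, -0.1426],
    [0.65, -0.03, 0.01, 0, -0.1426],
  ],
)

```text
time: 21.3
tool_pos: [0.4994, -0.1009, 0.2103]
tool_rot: [3.141, 0.0, 1.19]
contact_force: [0.1, -0.1, 0.0]
opening: 0.0598
grip_force: 0.0
```

>>> send_rows(
  targets=[
    [0.65, -0.01, 0, 0, -0.1426],
    [0.65, -0.01, 0, 0, -0.1426],
    [0.65, -0.01, 0, 0, -0.1426],
    [0.65, -0.01, 0, 0, -0.1426],
    [0.65, -0.01, 0, 0, -0.1426],
  ],
)

```text
time: 21.8
tool_pos: [0.4503, -0.1013, 0.2104]
tool_rot: [3.141, -0.0, 0.477]
contact_force: [-0.0, -0.5, -0.6]
opening: 0.0598
grip_force: 0.0
```

>>> send_rows(
  targets=[
    [0.65, 0, 0, 0, -0.1426],
    [0.65, 0, 0, 0, 0],
    [0.65, 0, 0, 0, 0],
  ],
)

```text
time: 22.1
tool_pos: [0.4509, -0.1013, 0.2104]
tool_rot: [3.141, -0.0, 0.344]
contact_force: [-0.6, 0.1, -0.2]
opening: 0.0597
grip_force: 0.0
```

```bash
python3 - <<'E'
from h import *
status(dict(s1=(497.5,-77.5),s2=(554.8,-57),s3=(611.2,-37),s4=(538,-190.4),s5=(594.6,-170.4),s6=(651.2,-150.4)))
p,_=shot('top');ps,_=shot('scene')
cv2.imwrite('pics/p3.png',np.hstack([cv2.resize(p[170:320,250:400],(400,400)),cv2.resize(ps[140:260,190:310],(400,400))])[:,:,::-1])
E
```

```text
top bar [array([ 573.7, -114.6]), array([177.4,  14.5]), np.float64(19.3)]
top s1 (497.5, -77.5) [497.3 -77.5  14.7] [499.6 -74.7] [51.6 55.1 58.6]
top s2 (554.8, -57) [554.  -57.9  15.2] [553.8 -57.7] [50.9 55.1 58.7]
top s3 (611.2, -37) [610.8 -36.8  15.3] [610.3 -36.8] [51.3 54.5 59. ]
top s4 (538, -190.4) [ 537.4 -189.    15.2] [ 537.5 -188.4] [51.4 55.1 58.9]
top s5 (594.6, -170.4) [ 595.5 -171.3   15.1] [ 595.1 -170.6] [51.6 54.7 59. ]
top s6 (651.2, -150.4) [ 651.1 -150.3   15.1] [ 650.5 -149.9] [51.5 55.2 59.7]
scene bar [array([ 575.9, -112.9]), array([178.8,  14.1]), np.float64(19.5)]
scene s1 (497.5, -77.5) [497.4 -75.1  16.9] [500.8 -76.3] [51.  54.9 57.7]
scene s2 (554.8, -57) [555.9 -57.3  16. ] [558.2 -56.1] [49.2 54.7 58.2]
scene s3 (611.2, -37) [611.4 -35.3  15.8] [614.1 -34.9] [49.1 54.6 57.8]
scene s4 (538, -190.4) [ 540.1 -187.3   16.6] [ 541.8 -186.5] [49.9 54.4 58.4]
scene s5 (594.6, -170.4) [ 597.8 -169.3   16.6] [ 599.3 -168.5] [49.6 54.5 58.5]
scene s6 (651.2, -150.4) [ 652.9 -148.    15.6] [ 654.9 -148.4] [50.1 54.7 58.4]
[ 0.45087881 -0.10134017  0.21023038] 22.2
```

View pics/p3.png

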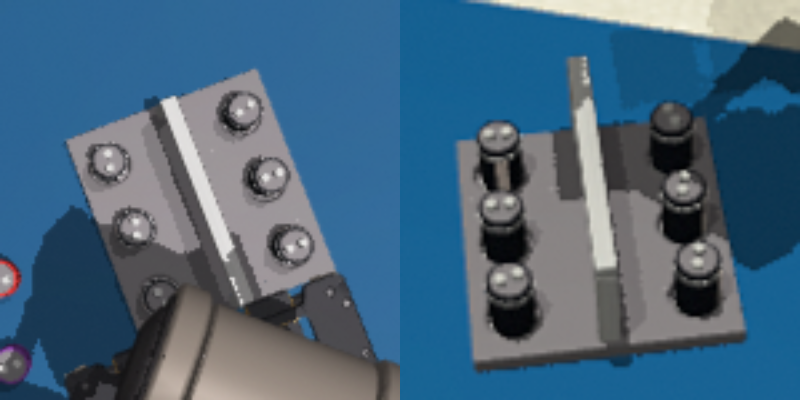

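All six seats are filled, in the top view and the scene view. Next I'll go for the handle.

>>> send_rows(
  targets=[
    [0.4, 0.031, -0.003, 0, -0.005],
    [0.4, 0.031, -0.003, 0, 0],
    [0.4, 0.031, -0.003, 0, 0],
    [0.4, 0.031, -0.0035, 0, 0],
    [0.4, 0, 0, 0, 0],
  ],
  grip_force=50,
)

```text
time: 22.8
tool_pos: [0.5774, -0.1142, 0.2091]
tool_rot: [3.141, -0.001, 0.337]
contact_force: [0.7, 0.3, 0.3]
opening: 0.0366
grip_force: 0.0
```

>>> send_rows(
  targets=[
    [0.4, 0, 0, -0.04, 0],
    [0.4, 0, 0, -0.04, 0],
    [0.4, 0, 0, -0.02, 0],
    [0.4, 0, 0, 0, 0],
    [0.4, 0, 0, 0, 0],
  ],
)

```text
time: 23.3
tool_pos: [0.5747, -0.1139, 0.1108]
tool_rot: [3.141, -0.0, 0.336]
contact_force: [0.2, 0.5, 0.1]
opening: 0.037
grip_force: 0.0
```

>>> send_rows(
  targets=[
    [0.4, 0, 0, -0.02, 0],
    [0.4, 0, 0, -0.015, 0],
    [0.4, 0, 0, -0.006, 0],
    [0.4, 0, 0, 0, 0],
    [0.4, 0, 0, 0, 0],
  ],
)

```text
time: 23.8
tool_pos: [0.5756, -0.1141, 0.0706]
tool_rot: [3.14, -0.002, 0.335]
contact_force: [0.6, 0.1, -0.1]
opening: 0.0367
grip_force: 0.0
```

>>> send_rows(
  targets=[
    [0, 0, 0, 0, 0],
    [0, 0, 0, 0, 0],
    [0, 0, 0, 0, 0],
    [0, 0, 0, 0, 0],
    [0, 0, 0, 0, 0],
  ],
)

```text
time: 24.3
tool_pos: [0.5748, -0.1135, 0.0696]
tool_rot: [-3.141, -0.0, 0.335]
contact_force: [-0.7, 3.1, 4.8]
opening: 0.0131
grip_force: 50.0
```

>>> send_rows(
  targets=[
    [0, 0, 0, 0, 0],
    [0, 0, 0, 0, 0],
    [0, 0, 0, 0, 0],
  ],
)

```text
time: 24.6
tool_pos: [0.5748, -0.1135, 0.0696]
tool_rot: [-3.141, -0.0, 0.335]
contact_force: [-0.9, 3.0, 5.2]
opening: 0.0134
grip_force: 50.0
```

>>> send_rows(
  targets=[
    [0, 0, 0, 0.003, 0],
    [0, 0, 0, 0.005, 0],
    [0, 0, 0, 0.008, 0],
    [0, 0, 0, 0.01, 0],
    [0, 0, 0, 0.01, 0],
  ],
)

```text
time: 25.1
tool_pos: [0.5748, -0.114, 0.106]
tool_rot: [3.141, -0.0, 0.335]
contact_force: [0.2, -0.1, -6.3]
opening: 0.0138
grip_force: 50.0
```

>>> send_rows(
  targets=[
    [0, 0, 0, 0.012, 0],
    [0, 0, 0, 0.012, 0],
    [0, 0, 0, 0.012, 0],
    [0, 0, 0, 0.012, 0],
    [0, 0, 0, 0.008, 0],
  ],
)

```text
time: 25.6
tool_pos: [0.5751, -0.1139, 0.1627]
tool_rot: [3.141, -0.001, 0.335]
contact_force: [1.4, 1.4, -6.3]
opening: 0.0139
grip_force: 50.0
```

>>> send_rows(
  targets=[
    [0, 0, 0, 0.005, 0],
    [0, 0, 0, 0.003, 0],
    [0, 0, 0, 0, 0],
    [0, 0, 0, 0, 0],
    [0, 0, 0, 0, 0],
  ],
)

```text
time: 26.1
tool_pos: [0.5745, -0.1137, 0.1686]
tool_rot: [-3.141, 0.001, 0.335]
contact_force: [0.7, -0.2, -5.6]
opening: 0.0132
grip_force: 50.0
```

```bash
python3 - <<'E'
from h import *
p,d=shot('scene');w=world('scene',d)
c=(.5746,-.1138)
def plane(z0,z1):
    q=w[near(w,c,.14,z0,z1)];A=np.c_[q[:,:2]-q[:,:2].mean(0),np.ones(len(q))]
    s=np.linalg.lstsq(A,q[:,2],rcond=None)[0];print(z0,np.round(s,3),len(q))
plane(.105,.125)
for k,s in dict(s1=(497.5,-77.5),s2=(554.8,-57),s3=(611.2,-37),s4=(538,-190.4),s5=(594.6,-170.4),s6=(651.2,-150.4)).items():
    q=w[near(w,np.array(s)/1000,.026,.142,.17)]
    if len(q)>5: print(k,s,circ(q[:,:2]),np.round(np.percentile(q[:,2],[10,50,90])*1000,1))
cv2.imwrite('pics/p4.png',cv2.resize(p[60:280,80:340],None,fx=2.5,fy=2.5)[:,:,::-1])
o=observe();print(o['tool_pos'],o['tool_rot'],o['grip_force'],o['opening'],o['qvel'],o['torque'])
E
```

```text
0.105 [-0.005 -0.002  0.114] 3675
s1 (497.5, -77.5) [496.6 -77.1  17.4] [144.8 151.9 156.2]
s2 (554.8, -57) [555.5 -57.7  16.6] [146.8 153.3 156.4]
s3 (611.2, -37) [611.8 -37.   17.3] [145.4 153.5 157.2]
s4 (538, -190.4) [ 539.5 -188.2   16.2] [144.7 152.5 155.4]
s5 (594.6, -170.4) [ 596.  -169.8   16.6] [146.6 153.5 157.5]
s6 (651.2, -150.4) [ 652.8 -149.6   16.3] [146.6 153.7 156.8]
[ 0.5744891  -0.11376967  0.1686293 ] [-3.14103332e+00  8.61064858e-04  3.35132711e-01] 49.99300718307495 0.013326837424922909 [ 4.72194082e-04  3.95707559e-04 -3.54859319e-03 -1.70946747e-05
 -1.13466363e-03  8.23781605e-04] [-0.00573115 -0.01715414  0.03302413]
```

View pics/p4.png

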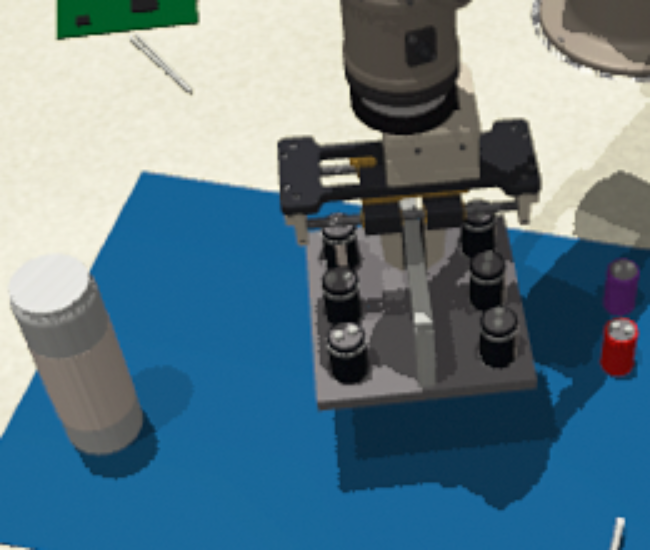

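The picture shows the tray held level about 99 mm above the mat with all six capacitors seated, and the spray can is untouched.

>>> send_rows(
  targets=[
    [0, 0, 0, 0, 0],
    [0, 0, 0, 0, 0],
    [0, 0, 0, 0, 0],
    [0, 0, 0, 0, 0],
    [0, 0, 0, 0, 0],
  ],
)

```text
time: 26.65
tool_pos: [0.5747, -0.1138, 0.1692]
tool_rot: [3.141, -0.0, 0.335]
contact_force: [0.9, 0.2, -5.1]
opening: 0.0137
grip_force: 50.0
```

```bash
python3 -c "
from cell import *
print(hand_in())"
```

```text
the job is handed in; nothing more can be done
None
```

I handed the job in at 26.65 s: all six capacitors are seated and the tray is held level about 10 cm above the mat, but `hand_in()` returned no verdict.

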